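# Clear the T-slot of the fixture plate

### The arm

A 6-joint arm with a two-finger parallel gripper is mounted at the origin on the work surface. World frame = base frame: x ahead of the robot, y to its left, z up, the work surface at z = 0. Lengths are in m, angles in rad, forces in N, time in s.
With the tool pointing down it reaches from about 0.25 to 0.775 m from the base axis. Payload 4 kg.
Tool frame: the origin (TCP) lies midway between the tips of the shut fingers; the grasp point (between the pads) lies 19 mm behind it (robot.pinch_z is the distance from the TCP to the grasp point, in m); x points along the fingers, y is the direction in which the jaws open and shut, and the axes are right-handed (so a half turn about x gives the same grasp; the last joint's range is limited). The gripper opens to 94 mm and grips with 3 to 60 N. Pads are 16 mm wide; open, the fingers measure 119 mm over their backs; the gripper's body (75 mm by 177 mm) begins 78 mm behind the grasp point.
Start: joints at [1.143, 0.087, 1.371, -0, 1.684, -0.103], TCP at [0.176, 0.521, 0.206] pointing down, gripper open.
Joint ranges: [-3.1, 3.1], [-0.76, 2.03], [0.27, 2.55], [-1.08, 4.22], [0.17, 2.65], [-2.57, 2.57]. Speed limits (rad/s): [2.79, 2.79, 3.14, 3.14, 3.14, 3.14].

### API

Orientations are given as [roll, pitch, yaw] about the fixed x, y, z axes, in that order (R = Rz(yaw) Ry(pitch) Rx(roll)).
In Python, from bench import robot, imaging gives the robot as it stands. The module is installed in compiled form; this text tells all that it offers.
- The arm moves only by the tool drive_tool, never from a script. Its argument "commands" is a list that holds one entry, the list of rows, each a list of 4 numbers: the shift along the tool's x, y, z as a fraction of full scale, then the turn about the tool's x as a fraction of full scale. A call has 1 to 20 rows; each row shifts and turns the commanded pose from where the row before left it, along the tool's axes as they then stand; what a row does not reach is not made up. Full scale, the value 1, is 0.25 m for a shift and 360 degrees for a turn. A row lasts 1/10 s, in which the tool goes at most 50 mm and 8.59 degrees, less where a joint would pass 70% of its speed; a pose out of reach is approached as far as the arm can. A call with a number of a shift or a turn outside -1 to 1 is refused whole. A call with a gripper value outside its range is refused whole. "grip" is the opening, from 0 (shut) to 1 (fully open), set as the call begins (left out, the last holds). The fingers move at their own pace and stop on an object; the grip force is fixed at half the most. Time passes only in rows, so rows that do not move let the fingers close. It gives the time, the measured TCP pose, the force and the opening at its end, in the units of the state.
- robot.get_obs(): the state, without advancing time (a new reading comes with each control period).
- imaging.snapshot(name): name is "side" or "top"; returns a dict with "pixels" (420x560x3 uint8, red, green, blue), "z_map" (420x560 float32, m along the optical axis (not along the pixel's ray), 0 where there is no reading), "mtx" (3x3 intrinsics, pixels), "extrinsics" (4x4, takes a point from world to camera coordinates). Camera axes: x right, y up, looking along -z (the intrinsics and any distortion apply to the point x, -y, -z); pixel columns grow to the right and rows downward; lengths in m; the calibration is good to about 2 mm. A picture is of the moment at which its call begins.
- robot.close_job(): hands the job in, once; it reports no verdict.
The state is a dict: "time": time; "joint_positions": joint angles; "qvel": joint speeds; "joint_torque": joint torques, N m; "tool_pos": TCP position; "ee_rot": TCP orientation; "wrist_force": force on the tool from outside, world axes, zero at the start; "wrist_torque": the same for the moment, N m; "width": finger opening in m.
Only numpy, scipy, OpenCV 4.12 (cv2) and the standard library are available. Lean on these libraries where they do the work, as an engineer would, in place of code of your own. Each camera call takes 0.05 s, during which the arm holds its last target.

### The job

A brass offcut is lodged in the T-slot of the fixture plate: slide the end gate fully open, take the scraper from its wooden rest, lower its tongue into the slot behind the offcut and push the offcut out of the open end so that it drops right down into the catch tray, without touching the offcut with your fingers. Then hang the scraper back in its rest as it was and slide the gate fully shut again. Leave the bowl, bottle, mug, brush and the other offcut where they are.

Things in the scene. Friction and masses are not known exactly. Their poses are not given: they have to be found in the camera images.
- plate: Fixed aluminium fixture plate on a plywood base, top 68 mm above the bench. Origin on the bench; spans x -75..65, y -140..140 mm. One T-slot runs along its y at x = 30 mm, closed at -y (slot starts at y = -125), open at +y, where a steel catch tray is fixed. A hold-down bar is bolted on the top at x -64..-36, y -80..20 mm, up to 88 mm above the bench.
- slot_end (a point): Middle of the slot's open end, level with the plate top (68 mm above the bench). Axes as the plate: y points along the slot and out of the open end. Slot neck 26 mm wide through the upper 10 mm; below it a cavity 42 mm wide and 18 mm high, its floor 40 mm above the bench. The slot is 265 mm long.
- tray_floor (a point): Centre of the inner floor of the catch tray, 4 mm above the bench, axes as the plate. Inside 92 (x) x 126 (y) mm; side walls reach 34 mm above the bench (6 mm below the slot floor), the far wall 60 mm. The tray starts right at the slot's open end.
- gate (a joint): Sliding steel gate across the slot's open end: 0 = shut (centred on the slot), 0.075 m = fully open; it slides along the plate's -x direction, with about 2 N of friction, and stays where it is left. It is 60 mm wide and shuts off the slot, its lower edge 46 mm above the bench. It starts shut or up to 12 mm open.
- gate_knob (a point): Middle of the gate's upright wooden knob (20 mm diameter, 50 mm tall, from 77 to 127 mm above the bench), moves with the gate; 5 mm beyond the slot end along the plate's y. It can be gripped from above.
- scrap_mid (a point): Centre of the lodged brass offcut, a bar 34 mm wide (its x), 60 mm long (its y, along the slot) and 15 mm high, about 250 g, lying on the slot floor, too wide to come up through the neck.
- rest: Fixed wooden rest, 100 (x) x 84 (y) x 60 (z) mm, origin at its underside's centre. A channel 26 mm wide and 45 mm deep runs through it along its x axis, in the middle; the scraper's tongue hangs in it and its shoulder sits on the top (60 mm above the bench).
- scraper_grip (a point): Centre of the scraper's upright wooden grip, 60 (x) x 26 (y) x 52 mm tall, held across its y. The underside of its steel shoulder plate (70 x 44 x 8 mm) is 34 mm below this point. Same both ways round, about 250 g. In use its x lies along the slot and the shoulder rides on or just above the plate. Starts in the rest, x along the rest's x, this point 94 mm above the bench.
- tongue_tip (a point): Middle of the lower end of the scraper's steel tongue, which is 26 (scraper's x) x 17 (y) mm and reaches 24 mm below the shoulder plate (with the shoulder on the plate it clears the slot floor by 4 mm).
- bowl: Green bowl, 110 mm wide, 50 mm high, bystander (origin under its centre); it may change places with the rest.
- glue: White bottle, 56 mm wide, 130 mm tall, bystander.
- mug: White mug, 76 mm wide, 85 mm tall, bystander.
- brush: Brush 170 mm long lying on the bench in front of the robot, bystander.
- offcut: Another brass offcut 34 x 60 x 15 mm lying on the bench near the robot, bystander.

How it is judged:
On the way, in this order (a step that is already met when the one before it is completed fails the run):
1. the gate is open (at least 60 mm) (value of joint gate above 0.06 m), for 0.1 s.
2. the scraper's tongue, down in the slot, pushes the offcut (x of scraper_grip in the frame of slot_end between -0.012 and 0.012 m and z of scraper_grip in the frame of slot_end below 0.05 m and y of scraper_grip in the frame of slot_end below 0 m and contact force between scraper and scrap above 0.2 N), for 0.02 s.
3. the offcut lies in the catch tray (x of scrap_mid in the frame of tray_floor between -0.047 and 0.047 m and y of scrap_mid in the frame of tray_floor between -0.064 and 0.064 m and z of scrap_mid in the frame of tray_floor below 0.022 m), for 0.2 s.
At the end, for the whole second after the job is handed in: The offcut lies in the catch tray (centre less than 22 mm above its floor); the scraper hangs upright in its rest, shoulder on the top, within 40 mm of the middle along the channel and 10 mm across it, height within 5 mm, released and at rest; the gate is shut to within 5 mm (all of step 3 and x of scraper_grip in the frame of rest between -0.04 and 0.04 m and y of scraper_grip in the frame of rest between -0.01 and 0.01 m and z of scraper_grip in the frame of rest between 0.088 and 0.099 m and angle between scraper_grip's own z axis and vertical below 0.1 rad and value of joint gate below 0.005 m and linear speed of each of scraper, scrap below 0.02 m/s and contact force between scraper and the fingers below 0.1 N); the robot touches nothing.
It fails at once if the fingers touch the lodged offcut (contact force between the fingers and scrap above 0.5 N).
It fails at once if a bystander (bowl, bottle, mug, brush, other offcut) is moved more than 30 mm (distance of any of bowl, glue, mug, brush, offcut from where it was at the start of the episode above 0.03 m).
It also fails if it takes over 72 s, if anything falls off the work surface, if the arm or the gripper's body presses on something with over 40 N, if the wrist force passes 120 N, or if a joint passes its speed limit or range.

## Working session

There is one attempt and no reset: what is moved stays moved. The work goes in short steps, Python scripts to look and compute and a tool call to move; the robot and the scene stay as the last step left them, time stands still between calls to the robot, and variables do not carry over. Pictures are saved under pics/ and viewed, and the job is handed in when it is done.

Besides the shell and the picture viewer there is one more tool, called after ">>>" as name(argument=value, ...) on one line, values as JSON. drive_tool: Moves the arm, as the interface text tells. Shift numbers are shares of 0.25 m and turn numbers shares of 360 degrees, none past 1 either way. Its arguments: {"type":"object","properties":{"commands":{"type":"array","items":{"type":"array","items":{"type":"array","items":{"type":"number","minimum":-1,"maximum":1}}}},"grip":{"type":"number"}},"required":["commands"]}

```bash
mkdir -p pics
cat > h.py <<'E'
import numpy as np, cv2
from bench import robot, imaging
def snap(n,f=None):
    s=imaging.snapshot(n)
    if f: cv2.imwrite('pics/'+f,s['pixels'][:,:,::-1])
    np.savez('last_%s.npz'%n,**s)
    return s
def cloud(s):
    z=s['z_map'];K=s['mtx'];T=np.linalg.inv(s['extrinsics'])
    v,u=np.mgrid[:z.shape[0],:z.shape[1]]
    p=np.stack([(u-K[0,2])/K[0,0]*z,-(v-K[1,2])/K[1,1]*z,-z,np.ones_like(z)],-1)
    w=(p@T.T)[...,:3]; w[z==0]=np.nan
    return w
def ray(s,u,v,h):
    K=s['mtx'];T=np.linalg.inv(s['extrinsics'])
    d=T[:3,:3]@np.array([(u-K[0,2])/K[0,0],-(v-K[1,2])/K[1,1],-1]);o=T[:3,3]
    return o+d*(h-o[2])/d[2]
def load(n): return dict(np.load('last_%s.npz'%n))
E
python3 - <<'E'
from h import *
for n in('top','side'):
    s=snap(n,n+'0.png'); print(s['mtx'],np.linalg.inv(s['extrinsics']).round(3))
o=robot.get_obs();print({k:np.round(v,3) for k,v in o.items()},robot.pinch_z)
E
```

```text
[[424.61501762   0.         272.12436721]
 [  0.         424.61501762 211.29604157]
 [  0.           0.           1.        ]] [[-0.019  0.984 -0.174  0.302]
 [-1.    -0.019  0.    -0.005]
 [-0.003  0.174  0.985  1.103]
 [ 0.     0.     0.     1.   ]]
[[445.11718168   0.         283.13755947]
 [  0.         445.11718168 216.47964395]
 [  0.           0.           1.        ]] [[ 0.982  0.138 -0.128  0.382]
 [-0.188  0.732 -0.655 -0.666]
 [ 0.003  0.667  0.745  0.884]
 [ 0.     0.     0.     1.   ]]
{'time': np.float64(0.1), 'joint_positions': array([ 1.143,  0.088,  1.372,  0.   ,  1.684, -0.103]), 'qvel': array([ 0.001,  0.001, -0.002, -0.   , -0.002, -0.001]), 'joint_torque': array([ 2.0000e-03, -3.4125e+01, -3.0330e+01,  7.2000e-02,  3.0000e-02,
       -0.0000e+00]), 'tool_pos': array([0.175, 0.521, 0.204]), 'ee_rot': array([-1.686,  1.569, -2.011]), 'wrist_force': array([-0.507,  0.72 , -0.414]), 'wrist_torque': array([-0.005, -0.018,  0.014]), 'width': np.float64(0.094)} 0.0188
```

```bash
ls pics
```

```text
side0.png
top0.png
```

View pics/top0.png

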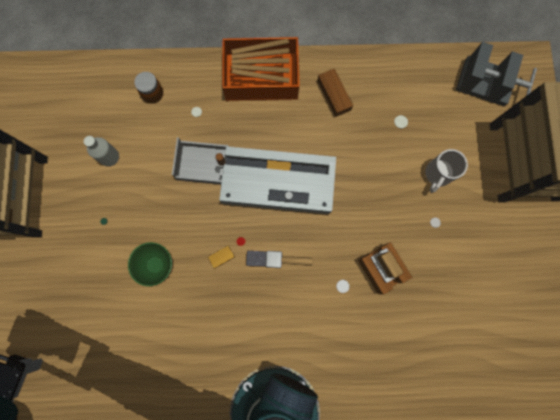

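View pics/side0.png

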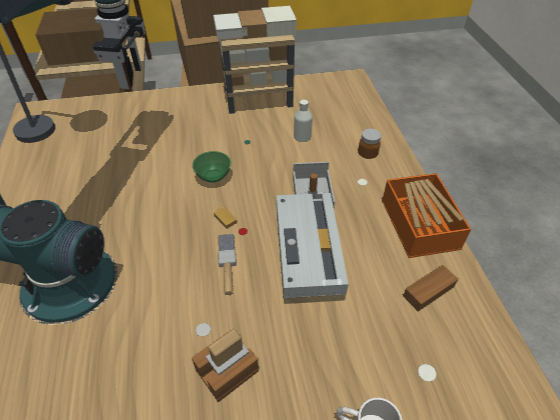

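Run:
```python
from h import *
t=load('top');s=load('side')
im=t['pixels'][:,:,::-1]
a=cv2.resize(im[130:225,160:350],None,fx=4,fy=4,interpolation=cv2.INTER_CUBIC);cv2.imwrite('pics/c1.png',a)
a=cv2.resize(im[225:310,340:430],None,fx=6,fy=6,interpolation=cv2.INTER_CUBIC);cv2.imwrite('pics/c2.png',a)
w=cloud(t);ws=cloud(s)
for nm,W in(('t',w),('s',ws)):
    # plate top
    R=(W[...,0]>.4)&(W[...,0]<.7)&(W[...,1]<.3)&(W[...,1]>-.25)
    m=R&(abs(W[...,2]-.068)<.005)
    P=W[m];print(nm,'plate z',np.median(P[:,2]),m.sum())
    r=cv2.minAreaRect((P[:,:2]*1000).astype(np.float32));print(r, (cv2.boxPoints(r)).round(1).tolist())
    m=R&(W[...,2]>.1)&(W[...,2]<.15);P=W[m];print('knob',P[:,:].min(0),P.max(0),np.median(P,0))
    R=(W[...,0]>.15)&(W[...,0]<.4)&(W[...,1]<-.15)&(W[...,1]>-.42)
    for lo,hi in((.112,.13),(.062,.074),(.054,.062)):
        m=R&(W[...,2]>lo)&(W[...,2]<hi);P=W[m];
        if len(P)<5: continue
        r=cv2.minAreaRect((P[:,:2]*1000).astype(np.float32));print('rest',lo,len(P),np.median(P[:,2]),r)
```

```text
t plate z 0.06819988521317233 4628
((577.3480224609375, 40.049560546875), (406.7647399902344, 142.13304138183594), 83.19733428955078) [[482.70001220703125, -153.5], [623.7999877929688, -170.3000030517578], [672.0, 233.60000610351562], [530.9000244140625, 250.39999389648438]]
knob [0.60121125 0.10862644 0.10000451] [0.61994811 0.12664055 0.13019865] [0.60671258 0.11660709 0.12568676]
rest 0.112 304 0.11984489630867717 ((347.81048583984375, -279.0583801269531), (59.80174255371094, 26.519208908081055), 27.744583129882812)
rest 0.062 304 0.06617943010087246 ((341.41644287109375, -282.52789306640625), (98.27597045898438, 82.56069946289062), 28.625732421875)
rest 0.054 592 0.05977108560963007 ((341.7934875488281, -282.86669921875), (99.66032409667969, 84.9178695678711), 28.550640106201172)
s plate z 0.06815843077452288 4267
((578.6444702148438, 41.58253479003906), (408.4476623535156, 140.2810821533203), 83.15544891357422) [[484.70001220703125, -152.8000030517578], [623.9000244140625, -169.5], [672.5999755859375, 236.0], [533.2999877929688, 252.6999969482422]]
knob [0.6026581  0.10830901 0.10068062] [0.62126061 0.12856274 0.1306867 ] [0.61131337 0.11466336 0.11922696]
rest 0.112 457 0.1192543151294968 ((349.34393310546875, -277.78424072265625), (60.357383728027344, 26.462860107421875), 28.956892013549805)
rest 0.062 394 0.0672065111019301 ((342.95611572265625, -281.6172790527344), (95.73213195800781, 80.2862548828125), 27.92906951904297)
rest 0.054 853 0.05961469117305929 ((342.96820068359375, -280.36419677734375), (100.40217590332031, 85.29033660888672), 28.396575927734375)
```

View pics/c1.png

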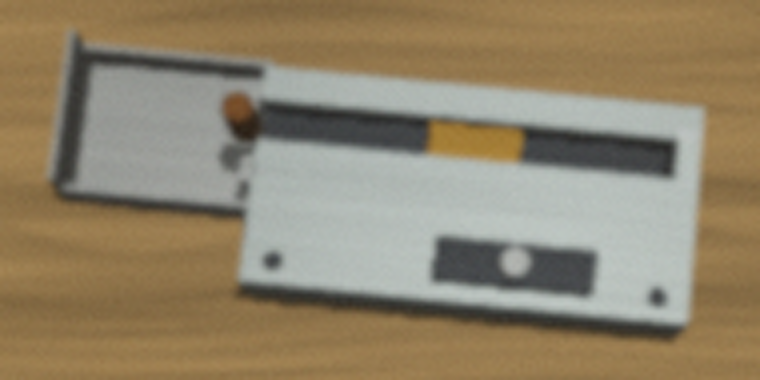

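View pics/c2.png

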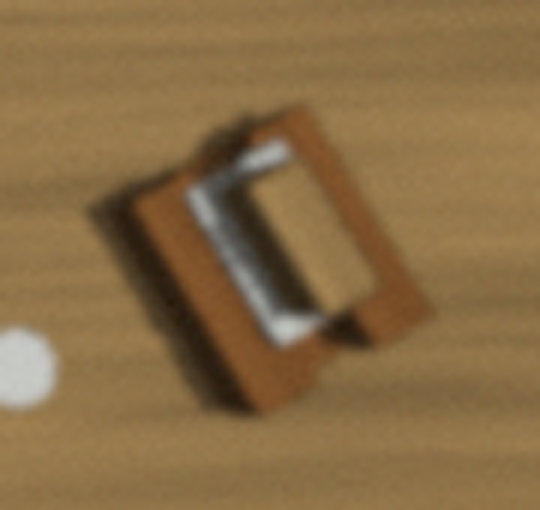

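```bash
cat >> h.py <<'E'
from scipy.spatial.transform import Rotation as Ro
def gray_pts(s,m,h):
    v,u=np.nonzero(m); K=s['mtx'];T=np.linalg.inv(s['extrinsics'])
    d=np.stack([(u-K[0,2])/K[0,0],-(v-K[1,2])/K[1,1],-np.ones(len(u))],-1)@T[:3,:3].T;o=T[:3,3]
    return o+d*((h-o[2])/d[:,2:])
PY=np.deg2rad(-6.8)
UX=np.array([np.cos(PY),np.sin(PY)]);UY=np.array([-np.sin(PY),np.cos(PY)])
def go(x,y,z,jaw=None):
    """print rows: jaw = world yaw (deg) of tool y; turn then shift"""
    o=robot.get_obs();R=Ro.from_euler('xyz',o['ee_rot']).as_matrix()
    cur=np.degrees(np.arctan2(R[1,1],R[0,1]));d=np.array([x,y,z])-o['tool_pos']
    if jaw is not None:
        dj=(jaw-cur+90)%180-90
        # rotation by a about tool x (down) -> yaw -a
        print('jaw now',cur.round(2),'turn yaw by',dj.round(2),'=> row total turn',(-dj/360).round(4),'q6',o['joint_positions'][5].round(2))
        R=R@Ro.from_euler('x',-dj,degrees=True).as_matrix()
    print('tool axes\n',R.round(3)); l=R.T@d
    print('shift mm',(l*1000).round(1),'frac',(l/.25).round(4),'world d',d.round(4),'pos',o['tool_pos'].round(4),'w',o['width'].round(4),'F',o['wrist_force'].round(1),'t',o['time'])
E
python3 - <<'E'
from h import *
C=np.array([553.8,-161.5])+UX*5+UY*140   # plate origin
print('plate origin',C)
for n in('top','side'):
    s=load(n);hsv=cv2.cvtColor(s['pixels'],cv2.COLOR_RGB2HSV)
    g=s['pixels'].astype(int).sum(2)/3
    w=gray_pts(s,np.ones(g.shape),.068).reshape(*g.shape,3)*1000
    d=w[...,:2]-C;px=d@UX;py=d@UY
    brass=(hsv[...,1]>120)&(hsv[...,0]<30)
    dark=(g<110)
    print(n, 'gray on plate',np.median(g[(abs(px)<20)&(abs(py)<100)]))
    for y0 in range(-115,120,15):
        m=(abs(py-y0)<6)&(px>5)&(px<60)&(dark|brass)
        print(y0,px[m].min().round(1),px[m].max().round(1),np.median(px[m]).round(1),end=' | ')
    m=(abs(px-30)<8)&(abs(py)<150)&dark;print('\n slot y',py[m].min(),py[m].max())
    w=gray_pts(s,np.ones(g.shape),.055).reshape(*g.shape,3)*1000
    d=w[...,:2]-C;px=d@UX;py=d@UY
    m=(abs(px-30)<5)&(abs(py)<120)&brass;print('scrap y',py[m].min(),py[m].max())
E
```

```text
plate origin [575.3413831  -23.07684871]
top gray on plate 182.66666666666666
-115 18.6 40.3 29.6 | -100 19.7 41.5 30.5 | -85 18.7 41.8 29.4 | -70 19.3 41.1 29.9 | -55 18.5 41.9 29.2 | -40 18.9 40.9 29.5 | -25 20.0 41.8 30.4 | -10 19.0 40.5 29.6 | 5 19.6 41.4 30.6 | 20 19.1 40.2 31.3 | 35 19.2 41.0 30.5 | 50 18.2 41.6 30.9 | 65 19.0 40.9 30.2 | 80 18.3 42.0 30.9 | 95 18.6 40.5 29.4 | 110 19.7 41.9 30.4 | 
 slot y -146.00850882294196 149.61846826115735
scrap y -26.92598791310386 32.33218577308485
side gray on plate 182.33333333333334
-115 18.0 41.4 31.0 | -100 17.9 41.6 28.8 | -85 18.6 41.3 30.7 | -70 18.2 41.5 28.7 | -55 18.1 41.2 29.7 | -40 18.0 41.4 29.9 | -25 19.5 41.6 29.9 | -10 19.0 41.3 29.2 | 5 18.5 40.2 28.8 | 20 18.1 40.8 28.8 | 35 18.4 40.6 30.3 | 50 19.1 41.4 29.3 | 65 18.7 41.6 29.7 | 80 18.2 41.4 28.9 | 95 19.8 41.1 30.8 | 110 18.9 42.0 29.2 | 
 slot y -149.92342168013153 147.44763260481747
scrap y -32.51001665613544 32.62090597095925
```

Run:
```python
from h import *
go(.6115,.1175,.16,-6.8)
```

```text
jaw now 71.39 turn yaw by -78.19 => row total turn 0.2172 q6 -0.1
tool axes
 [[-0.001  0.993 -0.118]
 [-0.002 -0.118 -0.993]
 [-1.    -0.001  0.002]]Traceback (most recent call last):
  File "<stdin>", line 2, in <module>
  File "h.py", line 36, in go
    print('shift mm',(l*1000).round(1),'frac',(l/.25).round(4),'world d',d.round(4),'pos',o['tool_pos'].round(4),'w',o['width'].round(4),'F',o['wrist_force'].round(1),'t',o['time'])
                                                                                                                     ^^^^^^^^^^^^^^^^
AttributeError: 'float' object has no attribute 'round'
```

```bash
sed -i "s/o\['width'\].round(4)/round(float(o['width']),4)/" h.py
python3 - <<'E'
from h import *
go(.6115,.1175,.16,-6.8)
E
```

```text
jaw now 71.39 turn yaw by -78.19 => row total turn 0.2172 q6 -0.1
tool axes
 [[-0.001  0.993 -0.118]
 [-0.002 -0.118 -0.993]
 [-1.    -0.001  0.002]]
shift mm [ 44.8 480.9 348.7] frac [0.1792 1.9236 1.395 ] world d [ 0.4362 -0.4033 -0.0444] pos [0.1753 0.5208 0.2044] w 0.094 F [-0.5  0.7 -0.4] t 0.1
```

>>> drive_tool(commands=[[[0, 0, 0, 0.0217], [0, 0, 0, 0.0217], [0, 0, 0, 0.0217], [0, 0, 0, 0.0217], [0, 0, 0, 0.0217], [0, 0, 0, 0.0217], [0, 0, 0, 0.0217], [0, 0, 0, 0.0217], [0, 0, 0, 0.0217], [0, 0, 0, 0.0217]]], grip=1)

```text
time: 1.1
tool_pos: [0.1754, 0.521, 0.2048]
ee_rot: [-0.295, 1.57, -1.988]
wrist_force: [0.9, -0.3, 0.1]
width: 0.0938
```

>>> drive_tool(commands=[[[0, 0.1374, 0.0996, 0], [0, 0.1374, 0.0996, 0], [0, 0.1374, 0.0996, 0], [0, 0.1374, 0.0996, 0], [0, 0.1374, 0.0996, 0], [0, 0.1374, 0.0996, 0], [0, 0.1374, 0.0996, 0], [0, 0.1374, 0.0996, 0], [0, 0.1374, 0.0996, 0], [0, 0.1374, 0.0996, 0], [0, 0.1374, 0.0996, 0], [0.05, 0.1374, 0.0996, 0], [0.06, 0.1374, 0.0996, 0], [0.06, 0.1374, 0.0996, 0], [0, 0, 0, 0]]])

```text
time: 2.6
tool_pos: [0.6132, 0.1143, 0.1579]
ee_rot: [-1.093, 1.564, -2.787]
wrist_force: [-0.5, 0.5, 0.0]
width: 0.0938
```

Run:
```python
from h import *
go(.6115,.1175,.088,-6.8)
```

```text
jaw now -7.06 turn yaw by 0.26 => row total turn -0.0007 q6 0.22
tool axes
 [[-0.007  0.993 -0.118]
 [-0.002 -0.118 -0.993]
 [-1.    -0.006  0.003]]
shift mm [69.9 -1.6 -3.2] frac [ 0.2794 -0.0064 -0.013 ] world d [-0.0017  0.0032 -0.0699] pos [0.6132 0.1143 0.1579] w 0.0938 F [-0.5  0.5  0. ] t 2.6
```

>>> drive_tool(commands=[[[0, -0.006, -0.013, 0], [0.09, 0, 0, 0], [0.09, 0, 0, 0], [0.1, 0, 0, 0], [0, 0, 0, 0]]])

```text
time: 3.1
tool_pos: [0.6077, 0.1237, 0.0897]
ee_rot: [-1.439, 1.564, -3.125]
wrist_force: [-0.6, 0.1, -0.7]
width: 0.0941
```

>>> drive_tool(commands=[[[0, 0, 0, 0], [0, 0, 0, 0], [0, 0, 0, 0], [0, 0, 0, 0], [0, 0, 0, 0], [0, 0, 0, 0], [0, 0, 0, 0]]], grip=0)

```text
time: 3.8
tool_pos: [0.6112, 0.122, 0.093]
ee_rot: [2.729, 1.571, 1.041]
wrist_force: [0.5, 0.7, 0.2]
width: 0.0411
```

Run:
```python
from h import *
d=np.array([30-76,145]); C=np.array([575.34,-23.08]); p=(C+UX*d[0]+UY*d[1])/1000;print(p)
go(*p,.088)
```

```text
[0.54683216 0.12634658]
tool axes
 [[ 0.     0.993 -0.117]
 [ 0.    -0.117 -0.993]
 [-1.     0.    -0.   ]]
shift mm [  5.  -64.4   3.3] frac [ 0.0201 -0.2578  0.0131] world d [-0.0644  0.0043 -0.005 ] pos [0.6112 0.122  0.093 ] w 0.0411 F [0.5 0.7 0.2] t 3.8
```

>>> drive_tool(commands=[[[0, 0, 0, 0], [0, 0, 0, 0], [0, 0, 0, 0], [0, 0, 0, 0], [0, 0, 0, 0]]])

```text
time: 4.3
tool_pos: [0.6112, 0.1221, 0.0929]
ee_rot: [1.835, 1.571, 0.147]
wrist_force: [1.4, -0.5, -0.6]
width: 0.0195
```

Run:
```python
from h import *
for i in range(6):
    o=robot.get_obs();print(o['time'],o['tool_pos'].round(4),o['width'],o['ee_rot'].round(3),o['wrist_force'].round(1),o['joint_positions'].round(4))
    snap('side','k%d.png'%i) if i<3 else None
```

```text
4.3 [0.6112 0.1221 0.0929] 0.01953955629411244 [1.835 1.571 0.147] [ 1.4 -0.5 -0.6] [0.1062 0.2939 1.3537 0.     1.4938 0.2237]
4.35 [0.6112 0.1221 0.0929] 0.01962041684155871 [1.773 1.571 0.085] [ 0.6  0.4 -0.8] [ 0.1062  0.294   1.3538 -0.      1.4938  0.2237]
4.4 [0.6112 0.1221 0.0929] 0.019399976386626275 [1.894 1.571 0.206] [ 0.8 -0.4 -1.1] [0.1062 0.2939 1.3537 0.     1.4937 0.2237]
4.45 [0.6112 0.1221 0.0929] 0.01940688005688806 [1.799 1.571 0.11 ] [ 0.5 -1.  -1.6] [0.1062 0.2939 1.3538 0.     1.4938 0.2237]
4.45 [0.6112 0.1221 0.0929] 0.01940688005688806 [1.799 1.571 0.11 ] [ 0.5 -1.  -1.6] [0.1062 0.2939 1.3538 0.     1.4938 0.2237]
4.45 [0.6112 0.1221 0.0929] 0.01940688005688806 [1.799 1.571 0.11 ] [ 0.5 -1.  -1.6] [0.1062 0.2939 1.3538 0.     1.4938 0.2237]
```

View pics/k0.png

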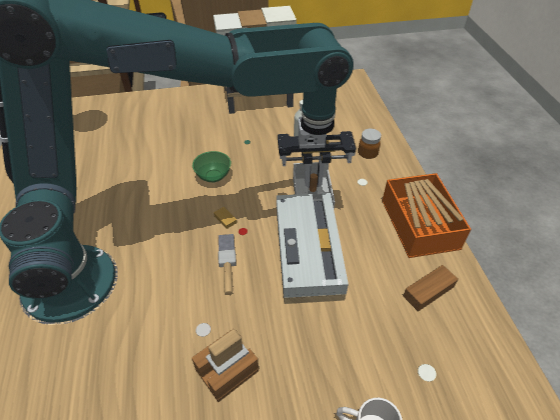

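>>> drive_tool(commands=[[[0, -0.043, 0, 0], [0, -0.043, 0, 0], [0, -0.043, 0, 0], [0, -0.043, 0, 0], [0, -0.043, 0, 0], [0, -0.043, 0, 0], [0, 0, 0, 0], [0, 0, 0, 0], [0, 0, 0, 0]]])

```text
time: 5.35
tool_pos: [0.5474, 0.1297, 0.0929]
ee_rot: [1.712, 1.569, 0.023]
wrist_force: [4.3, -0.7, -4.2]
width: 0.0194
```

>>> drive_tool(commands=[[[0, 0, 0, 0], [0, 0, 0, 0], [0, 0, 0, 0]]], grip=0.6)

```text
time: 5.65
tool_pos: [0.5464, 0.1298, 0.0932]
ee_rot: [-1.622, 1.57, 2.973]
wrist_force: [1.0, 0.3, -0.5]
width: 0.0401
```

Run:
```python
from h import *
o=robot.get_obs();p=o['tool_pos'];d=p[:2]*1000-np.array([575.34,-23.08]);print(o['tool_pos'],d@UX,d@UY,o['wrist_force'],o['width'])
```

```text
[0.54641963 0.12980781 0.09322675] -46.81945138742108 148.38803588724426 [ 1.02219051  0.33179564 -0.46331317] 0.04007161536702498
```

>>> drive_tool(commands=[[[-0.15, 0, 0, 0], [-0.18, 0, 0, 0], [-0.15, 0, 0, 0], [0, 0, 0, 0], [0, 0, 0, 0]]], grip=1)

```text
time: 6.15
tool_pos: [0.5473, 0.1298, 0.2143]
ee_rot: [1.883, 1.568, 0.194]
wrist_force: [0.4, -0.6, -0.8]
width: 0.08
```

Run:
```python
from h import *
s=snap('top','g1.png');w=cloud(s)
m=(w[...,2]>.1)&(w[...,2]<.135)&(abs(w[...,0]-.547)<.03)&(abs(w[...,1]-.13)<.03);print(np.median(w[m],0),m.sum())
go(.3486,-.2784,.16,-61.6)
```

```text
[nan nan nan] 0
jaw now -6.72 turn yaw by -54.88 => row total turn 0.1524 q6 0.25
tool axes
 [[-0.001  0.476 -0.88 ]
 [-0.    -0.88  -0.476]
 [-1.    -0.001  0.001]]
shift mm [ 52.6 264.8 368.1] frac [0.2105 1.0593 1.4726] world d [-0.1979 -0.4081 -0.0524] pos [0.5465 0.1297 0.2124] w 0.0836 F [-0.2  0.4 -0.4] t 6.2
  return _methods._mean(a, axis=axis, dtype=dtype,
  ret = um.true_divide(
```

View pics/g1.png

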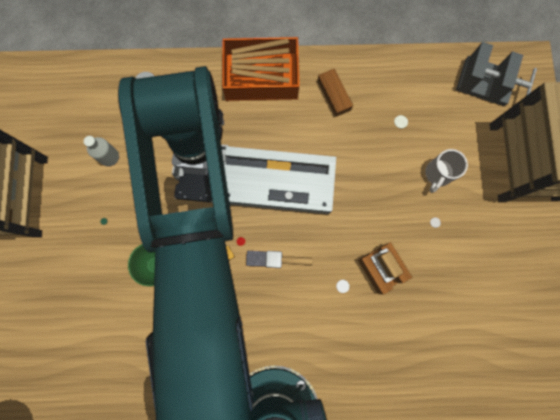

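>>> drive_tool(commands=[[[0, 0, 0, 0.01905], [0, 0, 0, 0.01905], [0, 0, 0, 0.01905], [0, 0, 0, 0.01905], [0, 0, 0, 0.01905], [0, 0, 0, 0.01905], [0, 0, 0, 0.01905], [0, 0, 0, 0.01905]]])

```text
time: 7.0
tool_pos: [0.5457, 0.1295, 0.21]
ee_rot: [-0.381, 1.565, -3.032]
wrist_force: [-0.8, -0.1, 0.1]
width: 0.094
```

>>> drive_tool(commands=[[[0, 0.0963, 0.1339, 0], [0, 0.0963, 0.1339, 0], [0, 0.0963, 0.1339, 0], [0, 0.0963, 0.1339, 0], [0, 0.0963, 0.1339, 0], [0, 0.0963, 0.1339, 0], [0, 0.0963, 0.1339, 0], [0, 0.0963, 0.1339, 0], [0, 0.0963, 0.1339, 0], [0.1, 0.0963, 0.1339, 0], [0.1, 0.0963, 0.1339, 0], [0, 0, 0, 0], [0, 0, 0, 0], [0, 0, 0, 0]]])

```text
time: 8.4
tool_pos: [0.3494, -0.2775, 0.1626]
ee_rot: [-1.835, 1.569, 1.803]
wrist_force: [-0.5, -0.2, 0.3]
width: 0.0939
```

Run:
```python
from h import *
s=snap('side','g2.png');w=cloud(s)
m=(w[...,2]>.1)&(w[...,2]<.135)&(abs(w[...,0]-.547)<.03)&(abs(w[...,1]-.13)<.03);print(np.median(w[m],0),w[m].min(0),w[m].max(0),m.sum())
go(.3486,-.2784,.078,-61.6)
```

```text
[0.54728855 0.1228068  0.1194112 ] [0.53855629 0.11690706 0.10042376] [0.55635777 0.13837416 0.13017758] 89
jaw now -61.5 turn yaw by -0.1 => row total turn 0.0003 q6 0.28
tool axes
 [[ 0.     0.476 -0.88 ]
 [ 0.    -0.88  -0.476]
 [-1.     0.    -0.001]]
shift mm [85.2  0.1  1.5] frac [0.3407 0.0006 0.0062] world d [-0.0013 -0.0008 -0.0852] pos [ 0.3499 -0.2776  0.1632] w 0.0943 F [-0.1  0.9 -0.1] t 8.45
```

View pics/g2.png

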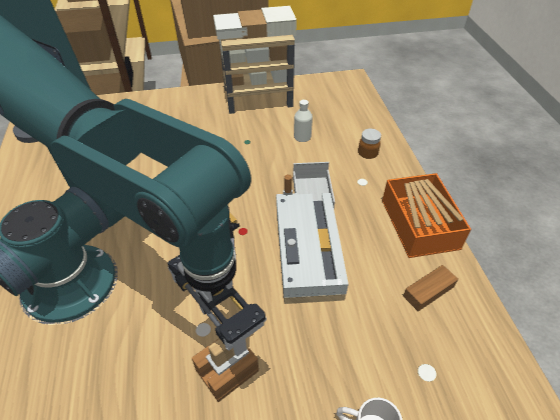

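>>> drive_tool(commands=[[[0.11, 0, 0.006, 0], [0.12, 0, 0, 0], [0.11, 0, 0, 0], [0, 0, 0, 0], [0, 0, 0, 0]]])

```text
time: 8.95
tool_pos: [0.3487, -0.2785, 0.0788]
ee_rot: [2.221, 1.57, -0.422]
wrist_force: [0.5, 0.1, 0.4]
width: 0.094
```

>>> drive_tool(commands=[[[0, 0, 0, 0], [0, 0, 0, 0], [0, 0, 0, 0], [0, 0, 0, 0], [0, 0, 0, 0], [0, 0, 0, 0], [0, 0, 0, 0], [0, 0, 0, 0], [0, 0, 0, 0], [0, 0, 0, 0], [0, 0, 0, 0], [0, 0, 0, 0]]], grip=0)

```text
time: 10.15
tool_pos: [0.3476, -0.2788, 0.0778]
ee_rot: [-1.525, 1.57, 2.113]
wrist_force: [0.3, 1.6, 0.9]
width: 0.0258
```

Run:
```python
from h import *
go(.3486,-.2784,.078,-61.6);print(robot.get_obs()['joint_positions'])
```

```text
jaw now -61.59 turn yaw by -0.01 => row total turn 0.0 q6 0.27
tool axes
 [[-0.001  0.476 -0.88 ]
 [ 0.001 -0.88  -0.476]
 [-1.    -0.001  0.   ]]
shift mm [-0.2  0.1 -1. ] frac [-0.0006  0.0003 -0.0042] world d [0.001  0.0004 0.0002] pos [ 0.3476 -0.2788  0.0778] w 0.0258 F [0.3 1.6 0.9] t 10.15
[-8.03497268e-01 -8.42028131e-02  1.79930976e+00  2.22704023e-04
  1.42744677e+00  2.71483453e-01]
```

>>> drive_tool(commands=[[[-0.08, 0, 0, 0], [-0.12, 0, 0, 0], [-0.14, 0, 0, 0], [-0.1, 0, 0, 0], [0, 0, 0, -0.019], [0, 0, 0, -0.019], [0, 0, 0, -0.019], [0, 0, 0, -0.019], [0, 0, 0, -0.019], [0, 0, 0, -0.019], [0, 0, 0, -0.019], [0, 0, 0, -0.0192], [0, 0, 0, 0], [0, 0, 0, 0]]])

```text
time: 11.55
tool_pos: [0.3478, -0.2791, 0.1874]
ee_rot: [-2.307, 1.57, 2.285]
wrist_force: [0.4, -1.0, -3.2]
width: 0.0256
```

Run:
```python
from h import *
p=(np.array([575.34,-23.08])+UX*30+UY*-66)/1000;print(p)
go(*p,.16,-6.8);snap('side','g3.png')
```

```text
[ 0.5973143  -0.09216784]
jaw now -6.94 turn yaw by 0.14 => row total turn -0.0004 q6 -0.68
tool axes
 [[-0.     0.993 -0.118]
 [ 0.001 -0.118 -0.993]
 [-1.    -0.    -0.   ]]
shift mm [  27.4  225.7 -215.2] frac [ 0.1095  0.9026 -0.8606] world d [ 0.2495  0.1869 -0.0274] pos [ 0.3478 -0.2791  0.1874] w 0.0256 F [ 0.4 -1.  -3.2] t 11.55
```

View pics/g3.png

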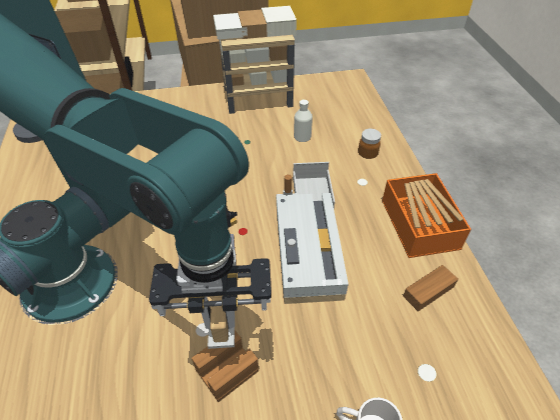

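>>> drive_tool(commands=[[[0, 0.1003, -0.0956, 0], [0, 0.1003, -0.0956, 0], [0, 0.1003, -0.0956, 0], [0, 0.1003, -0.0956, 0], [0, 0.1003, -0.0956, 0], [0, 0.1003, -0.0956, 0], [0, 0.1003, -0.0956, 0], [0, 0.1003, -0.0956, 0], [0, 0.1003, -0.0956, 0], [0, 0, 0, 0], [0, 0, 0, 0], [0, 0, 0, 0], [0, 0, 0, 0]]])

```text
time: 12.9
tool_pos: [0.5968, -0.0932, 0.1882]
ee_rot: [0.482, 1.571, -1.21]
wrist_force: [0.2, 0.0, -2.4]
width: 0.0259
```

Run:
```python
from h import *
p=(np.array([575.34,-23.08])+UX*30+UY*-66)/1000
s=snap('side','g4.png');go(*p,.115,-6.8)
w=cloud(s);m=(w[...,2]>.125)&(w[...,2]<.15)&(abs(w[...,:2]-p).max(-1)<.06)
cv2.imwrite('pics/g4c.png',cv2.resize(s['pixels'][180:330,240:400,::-1],None,fx=4,fy=4,interpolation=cv2.INTER_CUBIC))
```

```text
jaw now -6.9 turn yaw by 0.1 => row total turn -0.0003 q6 -0.13
tool axes
 [[ 0.     0.993 -0.118]
 [-0.    -0.118 -0.993]
 [-1.     0.     0.   ]]
shift mm [73.3  0.3 -1. ] frac [ 0.2932  0.0014 -0.0042] world d [ 0.0005  0.001  -0.0733] pos [ 0.5968 -0.0932  0.1883] w 0.0263 F [-0.6  0.3 -1.9] t 12.95
```

View pics/g4c.png

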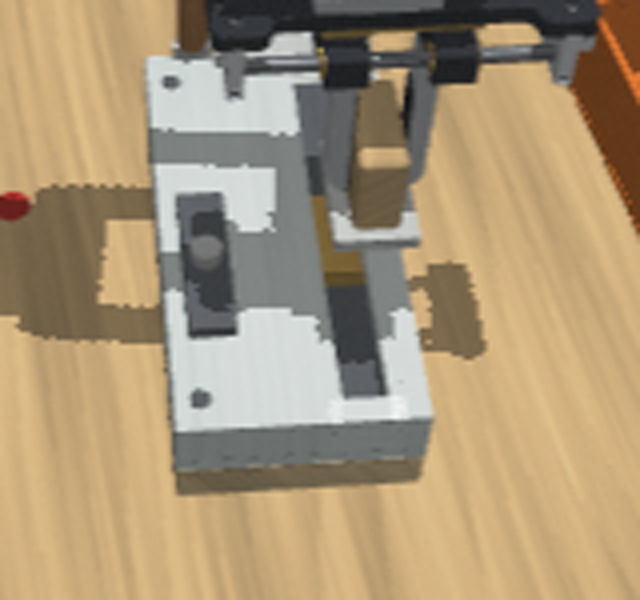

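>>> drive_tool(commands=[[[0.09, 0.0014, 0, 0], [0.1, 0, 0, 0], [0.1, 0, 0, 0], [0, 0, 0, 0], [0, 0, 0, 0], [0, 0, 0, 0]]])

```text
time: 13.55
tool_pos: [0.5988, -0.0929, 0.1178]
ee_rot: [1.469, 1.567, -0.221]
wrist_force: [0.4, -0.7, -3.2]
width: 0.0261
```

Run:
```python
from h import *
p=(np.array([575.34,-23.08])+UX*30+UY*-66)/1000
s=snap('side','g5.png');go(*p,.087,-6.8)
cv2.imwrite('pics/g5c.png',cv2.resize(s['pixels'][180:330,240:400,::-1],None,fx=4,fy=4,interpolation=cv2.INTER_CUBIC))
```

```text
jaw now -6.82 turn yaw by 0.02 => row total turn -0.0001 q6 -0.13
tool axes
 [[ 0.004  0.993 -0.118]
 [-0.001 -0.118 -0.993]
 [-1.     0.004  0.   ]]
shift mm [30.9 -1.8 -0.5] frac [ 0.1237 -0.0073 -0.0019] world d [-0.0016  0.0007 -0.0309] pos [ 0.5989 -0.0928  0.1179] w 0.0261 F [-0.2 -0.2 -1.6] t 13.6
```

View pics/g5c.png

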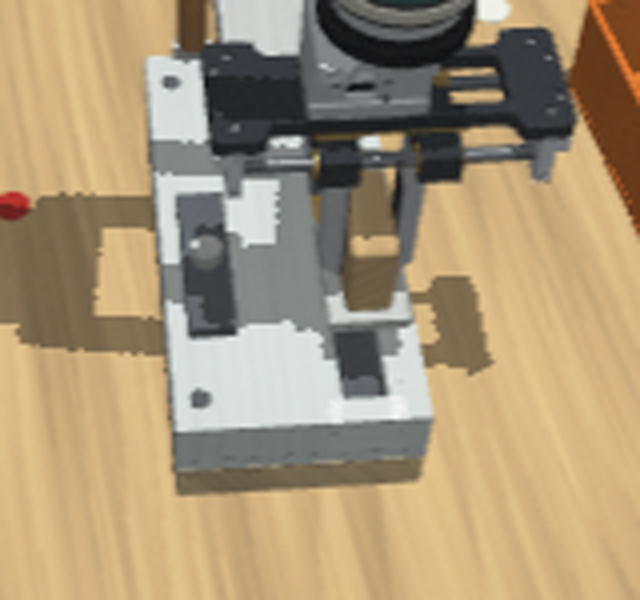

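>>> drive_tool(commands=[[[0, 0, 0, 0], [0, 0, 0, 0], [0, 0, 0, 0], [0, 0, 0, 0]]])

```text
time: 14.0
tool_pos: [0.5979, -0.0923, 0.1157]
ee_rot: [1.725, 1.57, 0.035]
wrist_force: [0.1, 0.1, -1.9]
width: 0.026
```

Run:
```python
from h import *
p=(np.array([575.34,-23.08])+UX*30+UY*-66)/1000
s=snap('side','g5.png');go(*p,.087,-6.8)
w=cloud(s);d=(w[...,:2]-np.array([.57534,-.02308]))*1000;px=d@UX;py=d@UY
z=w[...,2]
m=(z>.098)&(z<.112)&(abs(px-30)<35)&(py<-60)&(py>-130);print(m.sum(),px[m].min(),px[m].max(),py[m].min(),np.median(z[m]))
m=(z>.115)&(z<.135)&(abs(px-30)<16)&(py<-80)&(py>-130);print(m.sum(),px[m].min(),px[m].max(),py[m].min())
```

```text
jaw now -6.8 turn yaw by -0.0 => row total turn 0.0 q6 -0.13
tool axes
 [[ 0.     0.993 -0.118]
 [ 0.    -0.118 -0.993]
 [-1.     0.    -0.   ]]
shift mm [28.6 -0.5 -0.1] frac [ 0.1142 -0.0021 -0.0003] world d [-0.0005  0.0001 -0.0286] pos [ 0.5978 -0.0923  0.1156] w 0.0258 F [-0.1 -0.3 -1.9] t 14.05
184 9.57851258002745 53.835628103288464 -101.19814220983793 0.10541733065626735
74 18.56314664489555 44.487390243823405 -95.9384685290791
```

>>> drive_tool(commands=[[[0, -0.004, 0, 0], [0.025, 0, 0, 0], [0.025, 0, 0, 0], [0.02, 0, 0, 0], [0.02, 0, 0, 0], [0.015, 0, 0, 0], [0.008, 0, 0, 0], [0, 0, 0, 0], [0, 0, 0, 0], [0, 0, 0, 0], [0, 0, 0, 0]]])

```text
time: 15.15
tool_pos: [0.597, -0.0922, 0.0876]
ee_rot: [1.592, 1.57, -0.097]
wrist_force: [-0.0, -0.6, -2.5]
width: 0.0259
```

Run:
```python
from h import *
p=(np.array([575.34,-23.08])+UX*30+UY*-12)/1000
s=snap('side','g6.png');go(*p,.087,-6.8)
cv2.imwrite('pics/g6c.png',cv2.resize(s['pixels'][180:330,240:400,::-1],None,fx=4,fy=4,interpolation=cv2.INTER_CUBIC))
```

```text
jaw now -6.8 turn yaw by 0.0 => row total turn -0.0 q6 -0.13
tool axes
 [[ 0.001  0.993 -0.118]
 [-0.    -0.118 -0.993]
 [-1.     0.001  0.   ]]
shift mm [  0.5   0.3 -54.1] frac [ 0.0021  0.0013 -0.2165] world d [ 0.0067  0.0537 -0.0005] pos [ 0.597  -0.0923  0.0875] w 0.0259 F [-0.  -0.5 -2.6] t 15.2
```

View pics/g6c.png

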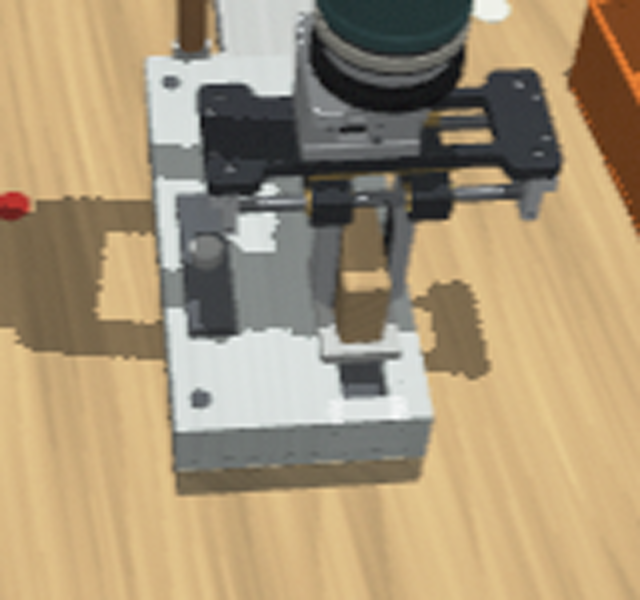

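>>> drive_tool(commands=[[[0, 0, -0.03, 0], [0, 0, -0.03, 0], [0, 0, -0.02, 0], [0, 0, -0.02, 0], [0, 0, -0.03, 0], [0, 0, -0.03, 0], [0, 0, -0.03, 0], [0, 0, -0.03, 0], [0, 0, -0.03, 0], [0, 0, -0.03, 0], [0, 0, -0.03, 0], [0, 0, -0.03, 0], [0, 0, -0.03, 0], [0, 0, -0.03, 0], [0, 0, -0.03, 0], [0, 0, -0.03, 0], [0, 0, -0.03, 0], [0, 0, 0, 0], [0, 0, 0, 0]]])

```text
time: 17.1
tool_pos: [0.6113, 0.03, 0.0871]
ee_rot: [-2.924, 1.57, 1.671]
wrist_force: [-0.6, 0.9, -2.9]
width: 0.0256
```

Run:
```python
from h import *
p=(np.array([575.34,-23.08])+UX*30+UY*138)/1000
s=snap('side','g7.png');go(*p,.087,-6.8)
cv2.imwrite('pics/g7c.png',cv2.resize(s['pixels'][150:300,240:400,::-1],None,fx=4,fy=4,interpolation=cv2.INTER_CUBIC))
```

```text
jaw now -6.79 turn yaw by -0.01 => row total turn 0.0 q6 0.07
tool axes
 [[-0.     0.993 -0.118]
 [ 0.    -0.118 -0.993]
 [-1.    -0.    -0.   ]]
shift mm [  0.2   0.6 -81.3] frac [ 0.0008  0.0023 -0.3254] world d [ 0.0102  0.0807 -0.0002] pos [0.6113 0.0297 0.0872] w 0.0257 F [-0.1 -0.4 -2.8] t 17.15
```

View pics/g7c.png

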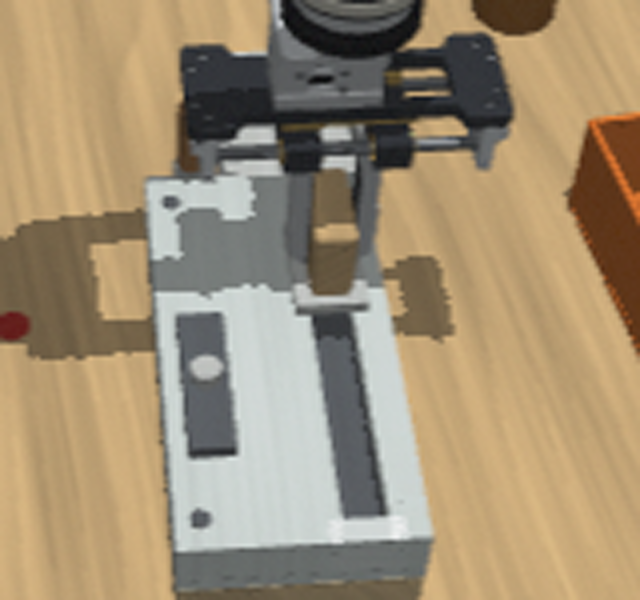

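>>> drive_tool(commands=[[[0, 0.002, -0.03, 0], [0, 0, -0.04, 0], [0, 0, -0.04, 0], [0, 0, -0.04, 0], [0, 0, -0.04, 0], [0, 0, -0.04, 0], [0, 0, -0.04, 0], [0, 0, -0.04, 0], [0, 0, -0.03, 0], [0, 0, 0, 0], [0, 0, 0, 0], [0, 0, 0, 0], [0, 0, 0, 0]]])

```text
time: 18.45
tool_pos: [0.6218, 0.1137, 0.0872]
ee_rot: [-2.938, 1.57, 1.655]
wrist_force: [-0.1, 1.0, -1.1]
width: 0.0258
```

Run:
```python
from h import *
s=snap('side','g8.png');go(.6,.1,.087,-6.8)
cv2.imwrite('pics/g8c.png',cv2.resize(s['pixels'][130:280,240:400,::-1],None,fx=4,fy=4,interpolation=cv2.INTER_CUBIC))
```

```text
jaw now -6.83 turn yaw by 0.03 => row total turn -0.0001 q6 0.21
tool axes
 [[-0.     0.993 -0.118]
 [ 0.001 -0.118 -0.993]
 [-1.    -0.    -0.001]]
shift mm [  0.2 -20.1  16.1] frac [ 0.0007 -0.0803  0.0645] world d [-0.0218 -0.0136 -0.0002] pos [0.6218 0.1136 0.0872] w 0.0255 F [ 0.7  0.2 -2.3] t 18.5
```

View pics/g8c.png

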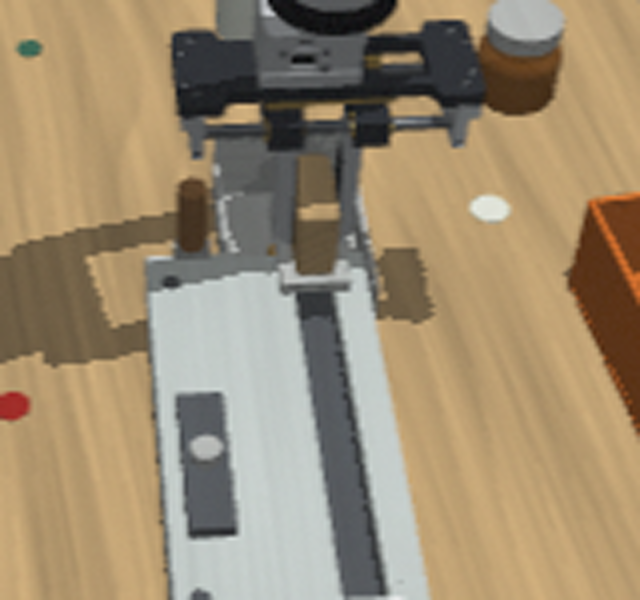

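>>> drive_tool(commands=[[[0, 0, 0.04, 0], [0, 0, 0.06, 0], [0, 0, 0.06, 0], [-0.05, 0, 0, 0], [-0.12, 0, 0, 0], [-0.14, 0, 0, 0], [-0.1, 0, 0, 0], [0, 0, 0.15, 0], [0, 0, 0.15, 0], [0, 0, 0, 0], [0, 0, 0, 0], [0, 0, 0, 0]]])

```text
time: 19.7
tool_pos: [0.6084, 0.0002, 0.1903]
ee_rot: [2.564, 1.57, 0.875]
wrist_force: [-0.2, 0.7, -2.3]
width: 0.0257
```

Run:
```python
from h import *
s=snap('side','g9.png')
cv2.imwrite('pics/g9c.png',cv2.resize(s['pixels'][130:280,240:400,::-1],None,fx=4,fy=4,interpolation=cv2.INTER_CUBIC))
hsv=cv2.cvtColor(s['pixels'],cv2.COLOR_RGB2HSV);w=cloud(s)
d=(w[...,:2]-np.array([.57534,-.02308]))*1000;px=d@UX;py=d@UY
m=(hsv[...,1]>130)&(hsv[...,0]<30)&(abs(px-30)<46)&(py>142)&(py<270)&(w[...,2]<.06);print(m.sum(),px[m].min(),px[m].max(),py[m].min(),py[m].max(),np.median(w[m][:,2]),w[m][:,2].max())
go(.3476,-.2788,.186,-61.6)
```

```text
39 15.437158470941016 34.18172183661089 164.99446870381124 202.09072948009583 0.01897330829853283 0.022416807793850357
jaw now -6.75 turn yaw by -54.85 => row total turn 0.1524 q6 0.02
tool axes
 [[ 0.001  0.476 -0.88 ]
 [ 0.001 -0.88  -0.476]
 [-1.    -0.    -0.001]]
shift mm [  3.8 121.6 362.2] frac [0.0151 0.4864 1.4487] world d [-0.2607 -0.2792 -0.0041] pos [6.083e-01 4.000e-04 1.901e-01] w 0.0259 F [ 0.6  1.1 -2.7] t 19.75
```

View pics/g9c.png

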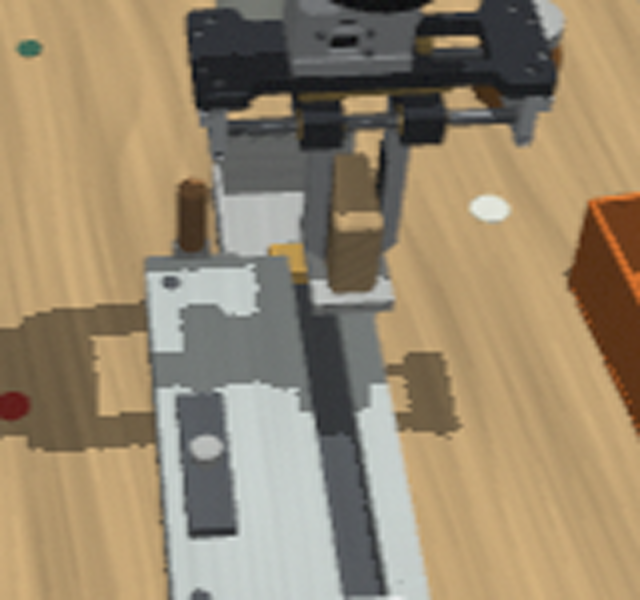

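>>> drive_tool(commands=[[[0, 0, 0, 0.01905], [0, 0, 0, 0.01905], [0, 0, 0, 0.01905], [0, 0, 0, 0.01905], [0, 0, 0, 0.01905], [0, 0, 0, 0.01905], [0, 0, 0, 0.01905], [0, 0, 0, 0.01905]]])

```text
time: 20.55
tool_pos: [0.6083, 0.0009, 0.1897]
ee_rot: [-1.813, 1.57, 1.82]
wrist_force: [0.2, 0.1, -3.7]
width: 0.0261
```

>>> drive_tool(commands=[[[0, 0.0486, 0.1449, 0], [0, 0.0486, 0.1449, 0], [0, 0.0486, 0.1449, 0], [0, 0.0486, 0.1449, 0], [0, 0.0486, 0.1449, 0], [0, 0.0486, 0.1449, 0], [0, 0.0486, 0.1449, 0], [0, 0.0486, 0.1449, 0], [0, 0.0486, 0.1449, 0], [0, 0.0486, 0.1449, 0], [0, 0, 0, 0], [0, 0, 0, 0], [0, 0, 0, 0], [0, 0, 0, 0], [0, 0, 0, 0]]])

```text
time: 22.05
tool_pos: [0.3478, -0.2785, 0.1897]
ee_rot: [-2.355, 1.57, 1.284]
wrist_force: [0.0, 0.1, -3.1]
width: 0.026
```

Run:
```python
from h import *
go(.3476,-.2788,.115,-61.6)
```

```text
jaw now -61.54 turn yaw by -0.06 => row total turn 0.0002 q6 0.27
tool axes
 [[ 0.     0.476 -0.88 ]
 [ 0.    -0.88  -0.476]
 [-1.    -0.    -0.   ]]
shift mm [74.7  0.2  0.4] frac [0.2986 0.0009 0.0015] world d [-0.0002 -0.0003 -0.0747] pos [ 0.3478 -0.2785  0.1897] w 0.026 F [ 0.   0.1 -3.1] t 22.05
```

>>> drive_tool(commands=[[[0.1, 0.001, 0.0015, 0], [0.1, 0, 0, 0], [0.09, 0, 0, 0], [0, 0, 0, 0], [0, 0, 0, 0], [0, 0, 0, 0], [0, 0, 0, 0], [0, 0, 0, 0]]])

```text
time: 22.85
tool_pos: [0.3474, -0.2802, 0.1184]
ee_rot: [1.885, 1.569, -0.762]
wrist_force: [0.3, 0.8, -1.9]
width: 0.0256
```

>>> drive_tool(commands=[[[0.03, 0, 0, 0], [0.03, 0, 0, 0], [0.03, 0, 0, 0], [0.03, 0, 0, 0], [0.02, 0, 0, 0], [0.014, 0, 0, 0], [0, 0, 0, 0], [0, 0, 0, 0], [0, 0, 0, 0], [0, 0, 0, 0], [0, 0, 0, 0]]])

```text
time: 23.95
tool_pos: [0.3469, -0.2798, 0.0788]
ee_rot: [2.08, 1.571, -0.567]
wrist_force: [-0.1, 0.5, -1.7]
width: 0.0258
```

Run:
```python
from h import *
go(.3476,-.2788,.0778,-61.6)
```

```text
jaw now -61.66 turn yaw by 0.06 => row total turn -0.0002 q6 0.27
tool axes
 [[ 0.     0.476 -0.88 ]
 [-0.    -0.88  -0.476]
 [-1.     0.    -0.   ]]
shift mm [ 1.  -0.5 -1.1] frac [ 0.0041 -0.0021 -0.0043] world d [ 0.0007  0.001  -0.001 ] pos [ 0.3469 -0.2798  0.0788] w 0.0258 F [-0.1  0.5 -1.7] t 23.95
```

In the channel, 1 mm above seating. Seat it, release, lift.

>>> drive_tool(commands=[[[0.004, -0.002, -0.004, 0], [0, 0, 0, 0], [0, 0, 0, 0], [0, 0, 0, 0]]])

```text
time: 24.35
tool_pos: [0.3477, -0.2789, 0.0779]
ee_rot: [2.261, 1.57, -0.386]
wrist_force: [0.1, -0.4, -1.7]
width: 0.0259
```

>>> drive_tool(commands=[[[0, 0, 0, 0], [0, 0, 0, 0], [0, 0, 0, 0], [0, 0, 0, 0], [0, 0, 0, 0], [0, 0, 0, 0], [0, 0, 0, 0]]], grip=1)

```text
time: 25.05
tool_pos: [0.3475, -0.2788, 0.0777]
ee_rot: [-2.993, 1.571, 0.643]
wrist_force: [0.6, -0.0, -0.2]
width: 0.0783
```

>>> drive_tool(commands=[[[-0.1, 0, 0, 0], [-0.15, 0, 0, 0], [-0.15, 0, 0, 0], [-0.1, 0, 0, 0], [0, 0, 0, -0.01905], [0, 0, 0, -0.01905], [0, 0, 0, -0.01905], [0, 0, 0, -0.01905], [0, 0, 0, -0.01905], [0, 0, 0, -0.01905], [0, 0, 0, -0.01905], [0, 0, 0, -0.01905], [0, 0, 0, 0], [0, 0, 0, 0]]])

```text
time: 26.45
tool_pos: [0.3475, -0.2788, 0.2026]
ee_rot: [-3.064, 1.571, 1.527]
wrist_force: [-0.3, 0.0, -0.3]
width: 0.0942
```

Run:
```python
from h import *
go(.5475,.126,.18,-6.8)
```

```text
jaw now -6.94 turn yaw by 0.14 => row total turn -0.0004 q6 -0.68
tool axes
 [[ 0.     0.993 -0.118]
 [ 0.    -0.118 -0.993]
 [-1.    -0.    -0.   ]]
shift mm [  22.7  150.7 -425.6] frac [ 0.0908  0.6027 -1.7024] world d [ 0.2     0.4048 -0.0226] pos [ 0.3475 -0.2788  0.2026] w 0.0942 F [-0.3  0.  -0.3] t 26.45
```

>>> drive_tool(commands=[[[0, 0.0548, -0.1548, 0], [0, 0.0548, -0.1548, 0], [0, 0.0548, -0.1548, 0], [0, 0.0548, -0.1548, 0], [0, 0.0548, -0.1548, 0], [0, 0.0548, -0.1548, 0], [0, 0.0548, -0.1548, 0], [0, 0.0548, -0.1548, 0], [0, 0.0548, -0.1548, 0], [0, 0.0548, -0.1548, 0], [0, 0.0548, -0.1548, 0], [0, 0, 0, 0], [0, 0, 0, 0], [0, 0, 0, 0], [0, 0, 0, 0], [0, 0, 0, 0]]])

```text
time: 28.05
tool_pos: [0.5474, 0.125, 0.2031]
ee_rot: [1.726, 1.57, 0.035]
wrist_force: [0.4, 0.1, -0.1]
width: 0.0941
```

Run:
```python
from h import *
s=snap('side','g10.png');w=cloud(s)
for lo,hi in((.112,.13),(.062,.074)):
    R=(w[...,0]>.25)&(w[...,0]<.45)&(w[...,1]<-.2)&(w[...,1]>-.38)&(w[...,2]>lo)&(w[...,2]<hi)
    P=w[R];print(np.median(P[:,2]),cv2.minAreaRect((P[:,:2]*1000).astype(np.float32)))
go(.5475,.126,.092,-6.8)
```

```text
0.11925192462960582 ((350.1673278808594, -279.0329895019531), (60.9078483581543, 26.625873565673828), 28.157119750976562)
0.06741780369192091 ((342.5190124511719, -282.7232666015625), (89.17713165283203, 80.37985229492188), 29.406967163085938)
jaw now -6.9 turn yaw by 0.1 => row total turn -0.0003 q6 0.24
tool axes
 [[ 0.001  0.993 -0.118]
 [ 0.    -0.118 -0.993]
 [-1.     0.001 -0.   ]]
shift mm [ 1.111e+02 -1.000e-01 -9.000e-01] frac [ 4.445e-01 -4.000e-04 -3.500e-03] world d [ 1.000e-04  9.000e-04 -1.111e-01] pos [0.5474 0.1251 0.2031] w 0.0941 F [ 0.3  0.9 -0.4] t 28.1
```

View pics/g10.png

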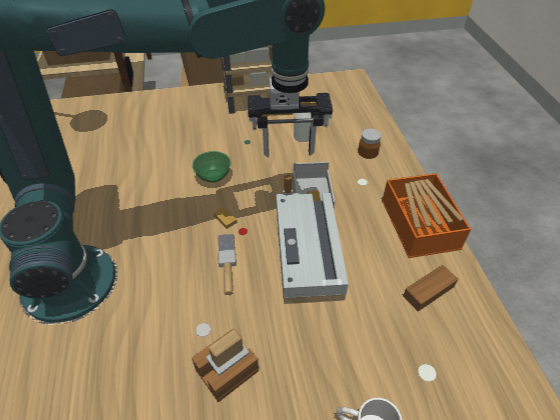

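>>> drive_tool(commands=[[[0.11, 0, -0.004, 0], [0.11, 0, 0, 0], [0.11, 0, 0, 0], [0.11, 0, 0, 0], [0, 0, 0, 0], [0, 0, 0, 0], [0, 0, 0, 0]]])

```text
time: 28.8
tool_pos: [0.549, 0.1271, 0.095]
ee_rot: [1.848, 1.567, 0.158]
wrist_force: [0.1, 0.1, 0.9]
width: 0.0942
```

>>> drive_tool(commands=[[[0, 0, 0, 0], [0, 0, 0, 0], [0, 0, 0, 0], [0, 0, 0, 0], [0, 0, 0, 0], [0, 0, 0, 0], [0, 0, 0, 0], [0, 0, 0, 0], [0, 0, 0, 0], [0, 0, 0, 0], [0, 0, 0, 0], [0, 0, 0, 0], [0, 0, 0, 0]]], grip=0)

```text
time: 30.1
tool_pos: [0.5475, 0.1271, 0.0927]
ee_rot: [-1.739, 1.571, 2.855]
wrist_force: [-0.5, 0.7, 1.0]
width: 0.0191
```

Run:
```python
from h import *
o=robot.get_obs();d=o['tool_pos'][:2]*1000-np.array([575.34,-23.08]);print(d@UX,d@UY)
go(*(o['tool_pos'][:2]+UX*.075),.092)
```

```text
-45.37448695145775 145.80441378561363
tool axes
 [[-0.     0.993 -0.118]
 [ 0.    -0.118 -0.993]
 [-1.    -0.    -0.   ]]
shift mm [ 0.7 75.  -0. ] frac [ 0.0027  0.3    -0.    ] world d [ 0.0745 -0.0089 -0.0007] pos [0.5475 0.1271 0.0927] w 0.0191 F [-0.5  0.7  1. ] t 30.1
```

>>> drive_tool(commands=[[[0, 0.05, 0, 0], [0, 0.05, 0, 0], [0, 0.05, 0, 0], [0, 0.05, 0, 0], [0, 0.05, 0, 0], [0, 0.03, 0, 0], [0, 0.02, 0, 0], [0, 0, 0, 0], [0, 0, 0, 0], [0, 0, 0, 0], [0, 0, 0, 0], [0, 0.004, 0, 0], [0, 0, 0, 0], [0, 0, 0, 0], [0, 0, 0, 0]]])

```text
time: 31.6
tool_pos: [0.6217, 0.1183, 0.0927]
ee_rot: [-1.511, 1.568, 3.083]
wrist_force: [-7.7, -0.2, 3.3]
width: 0.0195
```

Run:
```python
from h import *
o=robot.get_obs();d=o['tool_pos'][:2]*1000-np.array([575.34,-23.08]);print(d@UX,d@UY,o['wrist_force'],o['width'])
```

```text
29.252461994661925 145.82029494476734 [-7.71810426 -0.18846655  3.32129514] 0.019505946913386564
```

>>> drive_tool(commands=[[[0, 0, 0, 0], [0, 0, 0, 0], [0, 0, 0, 0], [0, 0, 0, 0], [0, 0, 0, 0], [0, 0, 0, 0]]], grip=0.7)

```text
time: 32.2
tool_pos: [0.6233, 0.118, 0.0927]
ee_rot: [1.91, 1.571, 0.22]
wrist_force: [-0.3, -0.5, 0.3]
width: 0.0635
```

>>> drive_tool(commands=[[[-0.1, 0, 0, 0], [-0.15, 0, 0, 0], [-0.18, 0, 0, 0], [-0.1, 0, 0, 0], [0, -0.15, 0.05, 0], [0, -0.15, 0.05, 0], [0, -0.15, 0.05, 0], [0, -0.15, 0.05, 0], [0, -0.15, 0.05, 0], [0, -0.1, 0.05, 0], [0, 0, 0, 0], [0, 0, 0, 0], [0, 0, 0, 0], [0, 0, 0, 0], [0, 0, 0, 0]]])

```text
time: 33.7
tool_pos: [0.4038, 0.0689, 0.2249]
ee_rot: [-1.557, 1.57, 3.037]
wrist_force: [-0.0, 0.4, -0.2]
width: 0.0659
```

Run:
```python
from h import *
s=snap('side','g11.png');t=snap('top','g12.png')
for w in(cloud(s),cloud(t)):
    d=(w[...,:2]-np.array([.57534,-.02308]))*1000;px=d@UX;py=d@UY;z=w[...,2]
    m=(z>.1)&(z<.131)&(abs(px-30)<40)&(abs(py-145)<15);print('knob',m.sum(),px[m].min(),px[m].max(),np.median(px[m]))
w=cloud(s)
for lo,hi in((.112,.13),(.062,.074)):
    R=(w[...,0]>.25)&(w[...,0]<.45)&(w[...,1]<-.2)&(w[...,1]>-.38)&(w[...,2]>lo)&(w[...,2]<hi)
    P=w[R];print(np.median(P[:,2]),cv2.minAreaRect((P[:,:2]*1000).astype(np.float32)))
hsv=cv2.cvtColor(s['pixels'],cv2.COLOR_RGB2HSV);d=(w[...,:2]-np.array([.57534,-.02308]))*1000;px=d@UX;py=d@UY
m=(hsv[...,1]>130)&(hsv[...,0]<30)&(abs(px-30)<46)&(py>152)&(py<270)&(w[...,2]<.06);print('scrap',m.sum(),np.median(w[m],0),w[m][:,2].max())
print(robot.get_obs())
```

```text
knob 93 20.63442267768627 39.32529090528067 29.7480650975289
knob 76 19.177585011591425 37.85363756776165 26.161291036620312
0.11930774118577703 ((350.3173522949219, -278.69122314453125), (60.662296295166016, 26.139225006103516), 27.894298553466797)
0.06745755393285702 ((341.13037109375, -283.016845703125), (90.35556030273438, 81.17513275146484), 28.40176773071289)
scrap 12 [0.62632148 0.14057185 0.01954494] 0.022073799087916957
{'time': 33.8, 'joint_positions': array([ 3.02343644e-02, -2.33366081e-01,  1.63256680e+00,  7.79297870e-05,
        1.74322144e+00,  1.48775483e-01]), 'qvel': array([-0.00157287, -0.00469929,  0.00465872,  0.00041818,  0.00217248,
       -0.00094229]), 'joint_torque': array([ 7.17105813e-04, -2.04613173e+01, -3.04062474e+01,  7.50987092e-02,
        6.79605058e-03,  2.59704539e-04]), 'tool_pos': array([0.40363382, 0.06886014, 0.22491644]), 'ee_rot': array([-1.51432578,  1.56996328,  3.07953542]), 'wrist_force': array([ 0.41400148,  0.47673114, -0.45596865]), 'wrist_torque': array([-0.08673658,  0.09986373, -0.02050217]), 'width': 0.06591287407068172}
```

View pics/g11.png

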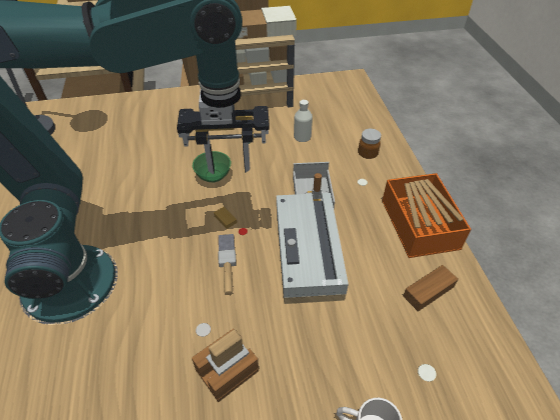

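View pics/g12.png

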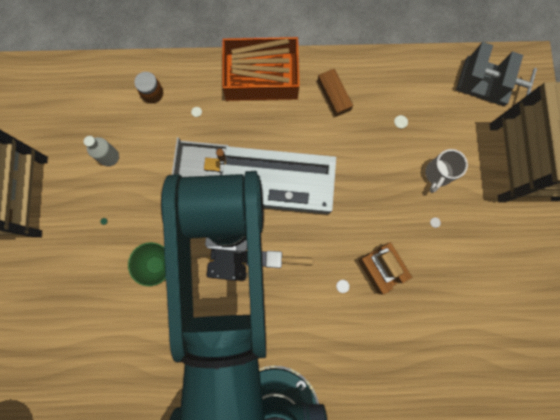

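```bash
python3 -c "
from bench import robot
print(robot.close_job())"
```

```text
the job is handed in; nothing more can be done
None
```

I did the whole job and handed it in at 33.8 s of the 72 s allowed. I slid the gate open and used the scraper to push the offcut out of the slot. I then hung the scraper back in its rest and slid the gate shut. No verdict was reported.

What the last checks showed:
- **Offcut:** it lies flat in the catch tray. Its top measured about 19.5 mm above the bench; lying flat it should be 19 mm.
- **Scraper:** it is upright in its rest and released, within about 2 mm of its starting place. Its top is at 119 mm, the same height as at the start.
- **Gate:** it is against its shut stop, where I felt about 8 N. The side camera puts the knob at x = 30 mm (shut). The top camera puts it at about 28.5 mm, where its view is partly cut off, so the two disagree by about 1.5 mm. That is inside the 5 mm limit.
- **Robot:** the gripper is open and clear of everything, with no force on the wrist beyond sensor noise.
- **Bystanders:** by eye in the last pictures, the bowl, bottle, mug, brush and other offcut look unmoved. In the last top view the arm hides the other offcut and part of the brush, so I judged those two from the side view. I did not measure any of them.

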